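Hang the tube-rotator wheel on the latching J-hook

TASK

Take the large spoked wheel by its rim, lift it out of the rack and hang it on the J-hook of the stand: bring the rim in over the hook's tip, then press it gently down past the sprung keeper until it rests at the very bottom of the hook and the keeper has snapped shut above it. How high the hook is set differs from day to day, so feel for the bottom; the thin hook must never be pushed or knocked with more than 18 N. Let the wheel hang there quietly, never drop it, and leave the small ring and the other things on the bench where they are.

Things in the scene. Friction and masses are not known exactly. Their poses are not given: they have to be found in the camera images.
- wheel: Large aluminium spoked wheel, upright and loose in a rack slot. Rim 220 mm outside, 202 mm inside diameter (9 mm radially), 10 mm wide along the axle, flat sides. Hub 24 mm across. Three spokes, 6 mm thick, at 60, 180, 300 deg from the top: none within 55 deg of the top. 0.18 to 0.23 kg. Origin at its centre (118 mm above the table); x is the axle, z up. It can turn in a weak grip.
- rack: White fixed rack, base 130 x 200 x 8 mm, origin under its centre, z up. Two slots along its y at x = -32 and +32 mm, 13 mm wide, between walls 160 mm long with tops 68 mm above the table. The wheel stands in one, the small ring in the other, either way round, axles along the rack's x.
- small_ring: Bystander: a plain aluminium ring without spokes, 160 mm in diameter, rim 9 x 10 mm, standing in the other slot of the rack; origin at its centre, x is its axle.
- stand: Fixed stand, base 170 x 170 x 12 mm, origin at the centre of its underside, z up. On its z axis a post: tube (collar 22 mm across) up to z = 190 mm, out of which a 12 mm rod telescopes, carrying a J-hook that points to the stand's -x (the robot's side). The wheel hangs with its axle along the stand's x. The hook may be pushed with at most 18 N.
- throat (a point): Middle of the hook's throat, nominal seat height: x -17, y 0, z 250 mm in the stand, same axes. The real seat (top of the J's 8 mm level bar, 101 mm above the hung wheel's centre) is up to 13 mm higher or lower, unmeasured: feel for it. Throat free 11 mm either way along x, between rod and upturned tip, both ending 40 mm above the seat. From -x the J must pass between rim and hub, then rim down.
- keeper (a joint): Sprung keeper: flat steel flap 12 x 4 mm, hinged on the rod 36 mm above the seat, level across the throat to the tip. Angle in rad: 0 shut, growing (to 1.5) as its free end is pushed down towards the rod. Pushing past takes 6 to 12 N, least when the rim is near the tip; the wheel's weight does not do it. With the rim 1 to 6 mm above the seat the keeper springs back to 0; the seat feels hard.
- dropper_a: Bystander: white dropper bottle with an orange spout, 42 mm in diameter, 118 mm tall; origin under its base.
- dropper_b: Bystander: a second such dropper bottle.
- beaker: Bystander: glass beaker, 68 mm in diameter, 90 mm tall; origin under its base.
- dish: Bystander: clear shallow dish, 90 mm in diameter, 16 mm tall; origin under its base.
- jar: Bystander: amber jar, 56 mm in diameter, 75 mm tall; origin under its base.
- tip_box: Bystander: grey box 85 x 120 x 50 mm; origin under its base.

How it is judged:
By the outcome, as a careful person would: the job done as asked, in the order asked, and still so for the second after the job is handed in, with the robot touching nothing.
It also fails if it takes over 64 s, if anything falls off the work surface, if the arm or the gripper's body presses on something with over 40 N, if the wrist force passes 120 N, or if a joint passes its speed limit or range.

ROBOT

A 6-joint arm with a two-finger parallel gripper is mounted at the origin on the work surface. World frame = base frame: x ahead of the robot, y to its left, z up, the work surface at z = 0. Lengths are in m, angles in degrees, forces in N, time in s.
With the tool pointing down it reaches from about 0.35 to 0.875 m from the base axis. Payload 4.2 kg.
Tool frame: the origin (TCP) lies on the centre line of the jaws, within the pads' length; the fingertips stand tip_reach ahead of it and the grasp point (between the pads) is the TCP (tip_reach is the distance from the TCP to the fingertips, in m); z points along the fingers, y is the line along which they close (so a half turn about z gives the same grasp; the last joint's range is limited). The gripper opens to 87 mm and grips with 3 to 60 N. Pads are 19 mm wide; open, the fingers measure 117 mm over their backs; the gripper's body (75 mm by 190 mm) begins 51 mm behind the grasp point.
Start: joints at [85.405, 22.042, 0.453, 0, -68.411, -14.817], TCP at [0.208, 0.589, 0.242] pointing down, gripper open.
Joint ranges: [-179.83, 179.83], [-69.29, 118.12], [-61.27, 80.66], [-181.25, 117.63], [-171.15, -9.14], [-177.46, 177.46]. Speed limits (degrees/s): [159.86, 159.86, 180, 180, 180, 180].

INTERFACE

Orientations are given as a 3x3 rotation matrix whose columns are the frame's x, y, z axes.
In Python, from station import sense, capture, finish_job, tip_reach gives the robot as it stands.
- The arm moves only by the tool arm_command, never from a script. Its argument "deltas" is a list of rows, each a list of 7 numbers: the turn, a rotation vector about the tool's x, y, z in rad, then the shift along the tool's x, y, z in cm, then the closure, from -1 (fully open) to 1 (shut), so that 0 is half open. In form: [[rx, ry, rz, dx, dy, dz, hand], ...]. A call has 1 to 8 rows; each row is the pose to reach, as a shift and turn from the pose commanded when the call began, along the tool's axes at that moment; what a row does not reach only later rows make up. A row lasts 1/12 s, in which the tool goes at most 41.7 mm and 7.16 degrees, less where a joint would pass 70% of its speed; a pose out of reach is approached as far as the arm can. A call with a gripper value outside its range is refused whole. The fingers move at their own pace and stop on an object; the grip force is fixed at half the most. Time passes only in rows, so rows that repeat a pose let the fingers close. It gives the time, the measured TCP pose, the force, the opening and the grip force at its end, in the units of the state.
- sense(): the state, without advancing time (a new reading comes with each control period).
- capture(name): name is "scene" or "top" or "wrist"; returns a dict with "pixels" (480x640x3 uint8, blue, green, red), "fovy" (degrees; the focal length in pixels is half the picture's height over the tangent of half this angle, whatever the lens; pixels are square), "cx", "cy" (the principal point, pixels), "k1" (the pictures are not rectified: a ray, as slopes to the right and down, at radius r is drawn at 1 + k1 r^2 times it, then the intrinsics apply), "rvec" (rotation vector, rad) and "tvec" (3), from world to camera coordinates, as OpenCV has them. Camera axes: x right, y down, z forward; pixel columns grow to the right and rows downward; lengths in m; the calibration is good to about 2 mm. A picture is of the moment at which its call begins. There is no depth.
- finish_job(): hands the job in; it is judged then, once.
The state is a dict: "time_s": time; "joints": joint angles; "joint_velocities": joint speeds; "effort": joint torques, N m; "tcp_pos": TCP position; "ee_rot": TCP orientation; "wrist_force": force on the tool from outside, world axes, zero at the start; "moment": the same for the moment, N m; "gripper_width": opening from 0.0 (shut) to 1.0 (fully open); "gripper_force": force on a finger pad.
Only numpy, scipy, OpenCV 4.12 (cv2) and the standard library are available. Lean on these libraries where they do the work, as an engineer would, in place of code of your own. Each camera call takes 0.05 s, during which the arm holds its last target. There are 200 camera calls.

## Working session

There is one attempt and no reset: what is moved stays moved. The work goes in short steps, Python scripts to look and compute and a tool call to move; the robot and the scene stay as the last step left them, time stands still between calls to the robot, and variables do not carry over. Pictures are saved under pics/ and viewed, at most 10 in all, crops included, and the job is handed in when it is done.

Besides the shell and the picture viewer there is one more tool, called after "Request:" as name([rows], argument=value, ...), one row to a line, values as JSON. arm_command: Moves the arm, as the interface text tells. Its arguments: {"type":"object","properties":{"deltas":{"type":"array"}},"required":["deltas"]}

```bash
mkdir -p pics; ls
python3 - <<'E'
from station import *
import cv2
print(tip_reach); s=sense(); print({k:s[k] for k in s})
for n in("scene","top","wrist"):
    c=capture(n); cv2.imwrite(f"pics/{n}0.png",c["pixels"]); print(n,{k:c[k] for k in c if k!="pixels"})
E
```

```text
pics
0.019
{'time_s': 0.0, 'joints': array([ 8.54035191e+01,  2.20913735e+01,  3.80024545e-01, -2.85204927e-02,
       -6.84140828e+01, -1.48175478e+01]), 'joint_velocities': array([ 0.02172359,  0.06936137, -0.09123777, -0.00439008, -0.13993665,
       -0.0729336 ]), 'effort': array([ 2.25722238e-04, -3.90664458e+01,  1.87397200e+01,  4.21967715e+00,
        1.09456130e-02, -1.96954520e-04]), 'tcp_pos': array([0.20753003, 0.58893192, 0.24045603]), 'ee_rot': array([[ 9.43080282e-01, -3.32564545e-01, -6.36810859e-04],
       [-3.32565136e-01, -9.43077849e-01, -2.14501853e-03],
       [ 1.12794897e-04,  2.23470577e-03, -9.99997497e-01]]), 'wrist_force': array([-0.80765888, -0.09462574,  0.82807257]), 'moment': array([-0.03950047,  0.00899003,  0.00176943]), 'gripper_force': 0.0, 'gripper_width': 0.9975469289673166}
scene {'fovy': 49.43970484426244, 'cx': 316.0941014875043, 'cy': 224.47146168651017, 'k1': 0.04085494160718921, 'rvec': array([ 1.69095614,  1.65065   , -0.80787688]), 'tvec': array([-0.02650133, -0.21901527,  1.5077395 ])}
top {'fovy': 42.26601112473325, 'cx': 318.73551564189523, 'cy': 230.7195938337022, 'k1': -0.15380537801134325, 'rvec': array([ 2.11582739, -2.16472743,  0.20584242]), 'tvec': array([0.01683266, 0.62710092, 1.07474029])}
wrist {'fovy': 58.081108325723754, 'cx': 315.6605118185662, 'cy': 239.13433532879975, 'k1': -0.059223604281563015, 'rvec': array([-1.70990598,  2.41867143,  0.3350973 ]), 'tvec': array([ 0.62429239, -0.03409464,  0.39075791])}
```

View pics/scene0.png

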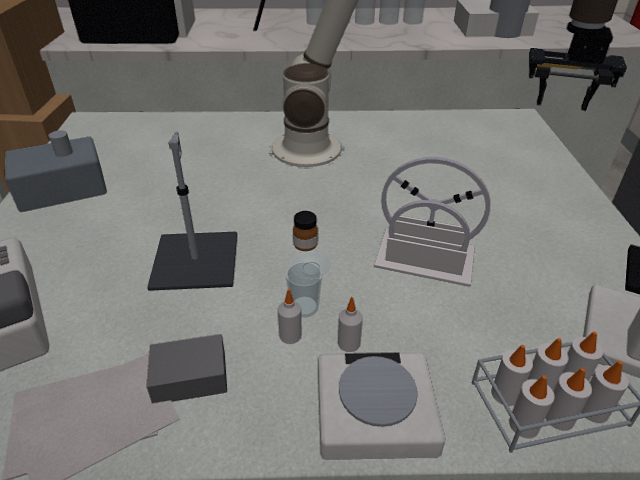

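View pics/top0.png

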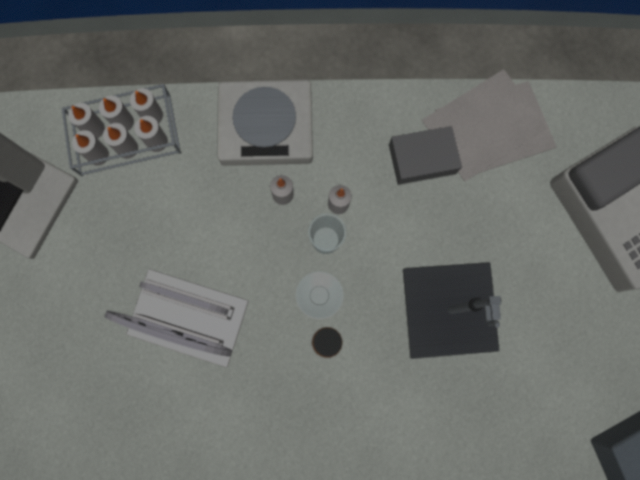

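The scene view shows the wheel in the rack slot nearer the robot, with its rim centred at about (435,205). The stand's hook top is at about (176,140). In the top view the rim runs from (105,315) to (231,352), the stand base corners are near (403,267) to (498,353), and the hook is near (495,310). Next I'll measure and zoom in.

```bash
cat > h.py <<'E'
import numpy as np, cv2
from station import *
def cam(c):
    f=240/np.tan(np.radians(c["fovy"]/2)); K=np.array([[f,0,c["cx"]],[0,f,c["cy"]],[0,0,1.]])
    return K,np.array([c["k1"],0,0,0.]),cv2.Rodrigues(c["rvec"])[0],np.array(c["tvec"])
def rays(c,p):
    K,d,R,t=cam(c); q=cv2.undistortPoints(np.array(p,float).reshape(-1,1,2),K,d)[:,0]
    D=np.c_[q,np.ones(len(q))]@R; return -R.T@t, D/np.linalg.norm(D,axis=1)[:,None]
def onz(c,p,z):
    o,D=rays(c,p); return o+D*((z-o[2])/D[:,2])[:,None]
def onplane(c,p,p0,n):
    o,D=rays(c,p); return o+D*(((p0-o)@n)/(D@n))[:,None]
def proj(c,P):
    K,d,R,t=cam(c); return cv2.projectPoints(np.array(P,float).reshape(-1,1,3),c["rvec"],t,K,d)[0][:,0]
def tri(c1,p1,c2,p2):
    o1,a=rays(c1,[p1]);o2,b=rays(c2,[p2]);a,b=a[0],b[0]
    s=np.linalg.lstsq(np.c_[a,-b],o2-o1,rcond=None)[0];A=o1+s[0]*a;B=o2+s[1]*b
    return (A+B)/2,np.linalg.norm(A-B)
E
python3 - <<'E'
from h import *
t=capture("top");s=capture("scene")
g=cv2.cvtColor(t["pixels"],cv2.COLOR_BGR2GRAY)
m=(g<75).astype(np.uint8)
n,l,st,ce=cv2.connectedComponentsWithStats(m)
i=l[340,430]; cs=cv2.findContours((l==i).astype(np.uint8),0,2)[0]
box=cv2.boxPoints(cv2.minAreaRect(cs[0])); print("stand",box,st[i])
P=onz(t,box,.012);print(P,np.linalg.norm(np.roll(P,1,0)-P,axis=1),P.mean(0))
R=onz(t,[(150,271),(247,297),(227,364),(129,333)],.008);print("rack",R,np.linalg.norm(np.roll(R,1,0)-R,axis=1),R.mean(0))
W=onz(t,[(105,315),(231,352)],.118);print("wheel",W,np.linalg.norm(W[0]-W[1]),W.mean(0))
def crop(c,x,y,w,h,k): return cv2.resize(c["pixels"][y:y+h,x:x+w],None,fx=k,fy=k,interpolation=cv2.INTER_CUBIC)
o=np.zeros((600,800,3),np.uint8)
a=crop(t,95,260,160,120,2.5);o[:300,:400]=a
a=crop(t,440,275,80,60,5);o[:300,400:]=a
a=crop(s,150,120,80,60,5);o[300:,:400]=a
a=crop(s,370,150,130,97,3);o[300:300+a.shape[0],400:400+a.shape[1]]=a
cv2.imwrite("pics/z1.png",o)
E
```

```text
stand [[402.52414 268.2897 ]
 [490.99313 260.91727]
 [498.47592 350.71036]
 [410.00693 358.0828 ]] [ 403  263   96   95 7732]
[[ 0.55967732 -0.15399619  0.012     ]
 [ 0.56929279 -0.32491831  0.012     ]
 [ 0.39981056 -0.32890158  0.012     ]
 [ 0.39270546 -0.16090761  0.012     ]] [0.16711484 0.17119238 0.16952903 0.16814415] [ 0.48037153 -0.24218092  0.012     ]
rack [[0.56500303 0.32155187 0.008     ]
 [0.51293319 0.13809247 0.008     ]
 [0.3901681  0.17625978 0.008     ]
 [0.44924754 0.3601065  0.008     ]] [0.12200735 0.19070558 0.12856131 0.19310618] [0.47933797 0.24900266 0.008     ]
wheel [[0.47856477 0.37077942 0.118     ]
 [0.41411406 0.15520314 0.118     ]] 0.22500450396254318 [0.44633942 0.26299128 0.118     ]
```

View pics/z1.png

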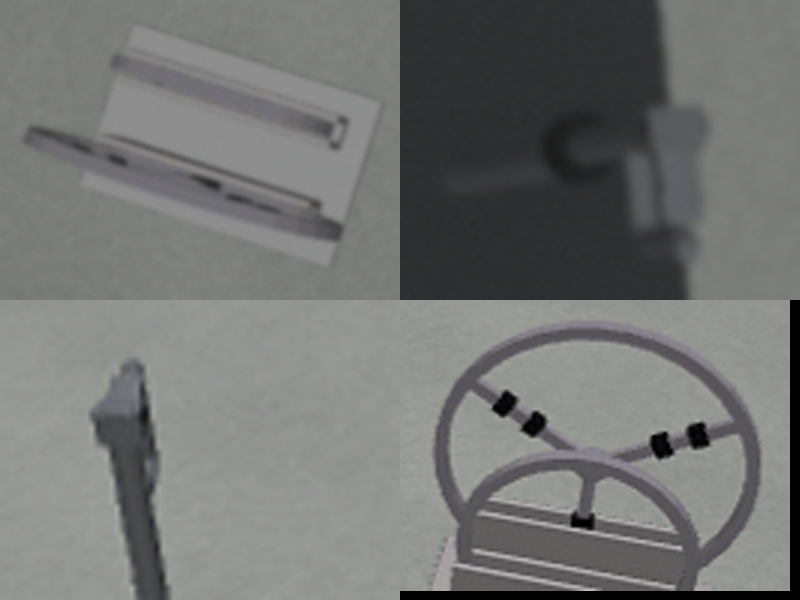

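The zoom shows the wheel upright in the near slot. The hook's tip is at about top (495,324) and scene (176.4,133), and the keeper block lies behind it. Next come triangulation checks and the first move.

Run:
```python
from h import *
t=capture("top");s=capture("scene");w=capture("wrist");q=sense()
print("tip",tri(t,(495,324),s,(176.4,133)))
n=np.array([.958,-.287,0])
for p0 in([.446,.263,.118],[.4487,.258,.118]): print("rimtop",onplane(s,[(433.3,157.3)],np.array(p0),n))
# sides of rim in scene : extreme left / right
print(onplane(s,[(382,198),(489.5,203)],np.array([.447,.261,.118]),n))
R=q["ee_rot"];o,D=rays(w,[(320,240)]);print("cam in tool",R.T@(o-q["tcp_pos"]),R.T@D[0])
a=np.radians(-106.7);T=np.array([.4475,.2605])+.024*np.array([-np.cos(a),-np.sin(a)])*-1
print("grasp off toward -y",T,"shift tool cm",R.T@(np.r_[T,.30]-q["tcp_pos"])*100)
# stand geometry prediction
y=np.radians(2.7);X=np.array([np.cos(y),np.sin(y)]);S=np.array([.480,-.242])
for z in(.277,.29,.303): print(z,"pred tip",S-.031*X,proj(t,[np.r_[S-.031*X,z]]),proj(s,[np.r_[S-.031*X,z]]), proj(s,[np.r_[S,z]]))
```

```text
tip (array([ 0.44635988, -0.24353476,  0.28653323]), np.float64(0.0042662972014259936))
rimtop [[0.44056385 0.24485425 0.22594775]]
rimtop [[0.44442965 0.24374567 0.22822477]]
[[0.41562694 0.1562774  0.11291386]
 [0.47739995 0.36247441 0.14026351]]
cam in tool [ 7.45270028e-02 -7.46873301e-05 -1.43558485e-01] [-0.27500231  0.00960617  0.96139557]
grasp off toward -y [0.44060335 0.23751226] shift tool cm [33.66492766 25.44541796 -5.85400422]
0.277 pred tip [ 0.44903441 -0.2434603 ] [[494.37768585 322.09803445]] [[178.18951957 138.51309119]] [[175.89983987 146.69231092]]
0.29 pred tip [ 0.44903441 -0.2434603 ] [[497.05169582 321.8429898 ]] [[177.05008079 132.23729467]] [[174.71335611 140.32649459]]
0.303 pred tip [ 0.44903441 -0.2434603 ] [[499.80205495 321.57991071]] [[175.88961436 125.85389886]] [[173.50447232 133.84899829]]
```

Request:
arm_command([
  [0,0,0.1,3,2,-1.5,-0.4],
  [0,0,0.2,6,4.5,-3,-0.4],
  [0,0,0.3,9,7,-4.5,-0.4],
  [0,0,0.4,12,9.2,-5.9,-0.4],
  [0,0,0.5,14.5,11,-5.9,-0.4],
  [0,0,0.6,17,13,-5.9,-0.4],
  [0,0,0.7,19,14.5,-5.9,-0.4],
  [0,0,0.76,20,15.2,-5.9,-0.4],
])

```text
time_s: 1.07
tcp_pos: [0.3468, 0.3771, 0.3011]
ee_rot: [[0.449, -0.894, 0.0], [-0.894, -0.449, 0.0], [-0.0, -0.0, -1.0]]
wrist_force: [-0.6, 0.6, 0.2]
gripper_width: 0.7
gripper_force: 0.0
```

```bash
cat >> h.py <<'E'
def togo(P,a,q=None):
    """deltas from the measured pose to position P, tool down with yaw a deg"""
    q=q or sense();R=q["ee_rot"];a=np.radians(a)
    G=np.array([[np.cos(a),np.sin(a),0],[np.sin(a),-np.cos(a),0],[0,0,-1]])
    return np.round(cv2.Rodrigues(R.T@G)[0].ravel(),4),np.round(R.T@(np.array(P)-q["tcp_pos"])*100,2)
E
python3 -c "
from h import *
print(togo([.4406,.2375,.30],-106.7),sense()['joints'],sense()['gripper_width'])"
```

```text
(array([-3.00e-04,  3.00e-04,  7.57e-01]), array([16.68, -2.12,  0.11])) [ 6.55767806e+01  8.69936026e+00 -9.31088123e+00  5.18041061e-03
 -7.19654230e+01 -3.89072416e+01] 0.700256512604055
```

Request:
arm_command([
  [0,0,0.1,2.2,-0.3,0,-0.4],
  [0,0,0.2,4.4,-0.6,0,-0.4],
  [0,0,0.3,6.6,-0.9,0,-0.4],
  [0,0,0.4,9,-1.2,0,-0.4],
  [0,0,0.5,11.5,-1.5,0,-0.4],
  [0,0,0.6,14,-1.8,0,-0.4],
  [0,0,0.7,16,-2,0,-0.4],
  [0,0,0.757,16.7,-2.1,0,-0.4],
])

```text
time_s: 1.73
tcp_pos: [0.4413, 0.2384, 0.3007]
ee_rot: [[-0.288, -0.958, 0.0], [-0.958, 0.288, -0.0], [0.0, -0.0, -1.0]]
wrist_force: [-0.1, 0.1, -0.4]
gripper_width: 0.701
gripper_force: 0.0
```

```bash
python3 -c "
from h import *
print(togo([.4406,.2375,.30],-106.7),sense()['joints'])
w=capture('wrist');cv2.imwrite('pics/w1.png',w['pixels'])
P=[[.4475-.287*d*1.0,.2605-.958*d,z] for d,z in((0,.228),(.024,.2252),(-.05,.216))]
print(proj(w,P))
"
```

```text
(array([-0.0003, -0.0001, -0.0002]), array([0.11, 0.04, 0.07])) [ 4.69692172e+01  7.61956707e+00 -1.06677726e+01  1.72755631e-02
 -7.17102120e+01 -6.36833394e+01]
[[316.16480093 303.06639871]
 [316.10900538 259.55245139]
 [316.22520918 370.77216513]]
```

View pics/w1.png

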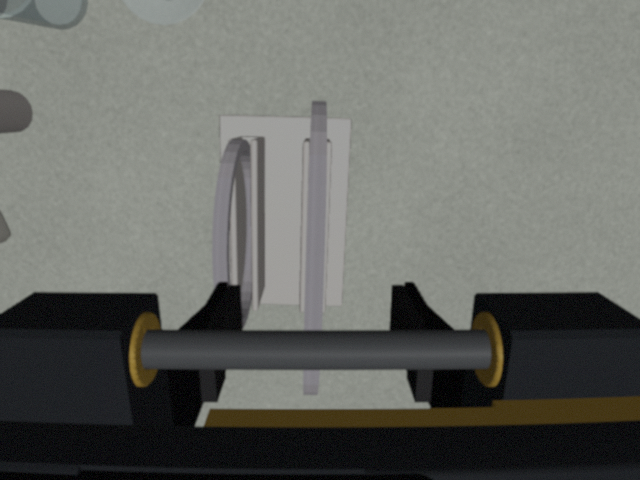

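The wrist view shows the rim running from (319,103) to (311,393), midway between the fingers. I'll cast those ends onto the axle height.

```bash
python3 -c "
from h import *
w=capture('wrist');g=w['pixels'].astype(int)
W=onz(w,[(319,102),(311,393)],.118);d=W[0]-W[1];L=np.linalg.norm(d);c=W.mean(0);print(W,L,c,np.degrees(np.arctan2(d[0],d[1])))
T=onz(w,[(317,260),(316.5,300)],.2265);print(T)
n=np.array([d[1],-d[0],0])/L; print('plane offs mm',(T-c)@n*1e3)
print(g[260,290:345].sum(1)//3, g[230,290:345].sum(1)//3)
"
```

```text
[[0.41425565 0.15758951 0.118     ]
 [0.49105136 0.38921753 0.118     ]] 0.24402687752331637 [0.4526535  0.27340352 0.118     ] -161.6571841719342
[[0.4401963  0.23744911 0.2265    ]
 [0.44710076 0.25942634 0.2265    ]]
plane offs mm [0.50934288 0.87197041]
[155 158 156 158 157 158 158 157 156 148 133 133 147 157 153 146 137 130
 129 128 130 133 133 132 130 129 130 127 129 129 129 130 129 132 140 150
 147 142 150 156 158 157 156 158 157 158 157 158 157 157 157 159 155 148
 136] [158 157 158 157 157 157 156 158 156 154 146 134 140 151 155 154 145 134
 129 129 131 132 133 134 132 131 128 130 129 130 129 128 130 129 131 142
 150 147 142 149 156 157 157 157 157 157 158 157 157 157 157 158 158 158
 154]
```

Request:
arm_command([
  [0,0,0.028,0,0,1.5,-0.4],
  [0,0,0.028,0,0,3,-0.4],
  [0,0,0.028,0,0,4.5,-0.4],
  [0,0,0.028,0,0,6,-0.4],
  [0,0,0.028,0,0,7,-0.4],
  [0,0,0.028,0,0,7.7,-0.4],
  [0,0,0.028,0,0,7.9,0.2],
  [0,0,0.028,0,0,7.9,1],
])

```text
time_s: 2.5
tcp_pos: [0.4404, 0.2407, 0.2214]
ee_rot: [[-0.307, -0.952, -0.0], [-0.952, 0.307, -0.0], [0.0, 0.0, -1.0]]
wrist_force: [-0.5, 0.0, 0.9]
gripper_width: 0.617
gripper_force: 0.0
```

Request:
arm_command([
  [0,0,0,0,0,0,1],
  [0,0,0,0,0,0,1],
  [0,0,0,0,0,0,1],
  [0,0,0,0,0,0,1],
  [0,0,0,0,0,0,1],
])

```text
time_s: 2.92
tcp_pos: [0.4406, 0.2405, 0.2219]
ee_rot: [[-0.308, -0.951, 0.001], [-0.951, 0.308, 0.001], [-0.001, -0.0, -1.0]]
wrist_force: [-0.4, 0.7, -0.0]
gripper_width: 0.255
gripper_force: 0.0
```

Request:
arm_command([
  [0,0,0,0,0,0,1],
  [0,0,0,0,0,0,1],
  [0,0,0,0,0,0,1],
  [0,0,0,0,0,0,1],
  [0,0,0,0,0,0,1],
])

```text
time_s: 3.33
tcp_pos: [0.4405, 0.2405, 0.2217]
ee_rot: [[-0.308, -0.951, 0.0], [-0.951, 0.308, 0.0], [-0.0, -0.0, -1.0]]
wrist_force: [-0.3, 0.7, 1.0]
gripper_width: 0.113
gripper_force: 30.0
```

```bash
python3 -c "
from h import *
s=capture('scene');cv2.imwrite('pics/s2.png',cv2.resize(s['pixels'][90:290,340:580],None,fx=3,fy=3,interpolation=cv2.INTER_CUBIC)[:600])
q=sense();print(q['gripper_width'],q['gripper_force'],q['wrist_force'])"
```

```text
0.11426822848195785 29.996045847219648 [-0.38036186 -0.78503069  1.67179277]
```

View pics/s2.png

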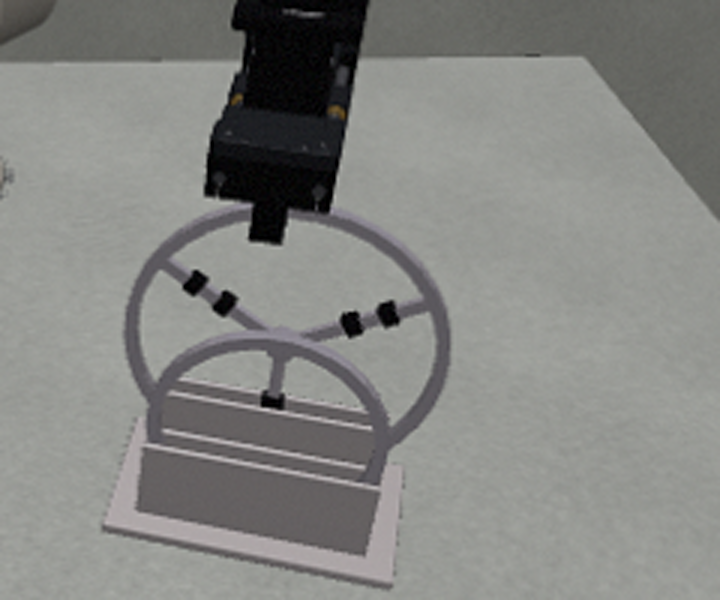

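The wheel is gripped about 23 mm from its top, with a 9.9 mm opening and 30 N. Now I'll lift.

Request:
arm_command([
  [0,0,0,0,0,-0.5,1],
  [0,0,0,0,0,-1.5,1],
  [0,0,0,0,0,-3,1],
  [0,0,0,0,0,-5,1],
  [0,0,0,0,0,-7,1],
  [0,0,0,0,0,-9,1],
  [0,0,0,0,0,-10.5,1],
  [0,0,0,0,0,-11.5,1],
])

```text
time_s: 4.05
tcp_pos: [0.4407, 0.2406, 0.339]
ee_rot: [[-0.308, -0.951, 0.002], [-0.951, 0.308, 0.002], [-0.002, -0.001, -1.0]]
wrist_force: [-0.7, 0.1, -2.6]
gripper_width: 0.11
gripper_force: 30.0
```

```bash
python3 -c "
from h import *
s=capture('scene');cv2.imwrite('pics/s3.png',s['pixels'])
q=sense();print(q['gripper_width'],q['gripper_force'],q['wrist_force'],q['moment'],q['joints'])
S=np.array([.480,-.242]);y=np.radians(2.7)
X=np.array([np.cos(y),np.sin(y)]);Y=np.array([-X[1],X[0]])
P=S-.10*X-.024*Y;print(P,togo([*P,.34],-90+2.7))"
```

```text
0.10827945628306171 29.98388070744113 [ 0.87280184  0.56735669 -0.38919924] [ 0.10891422 -0.1753513  -0.00635577] [ 4.72028879e+01  6.48878603e+00 -6.42451291e+00  6.78998234e-02
 -7.67771323e+01 -6.51315633e+01]
[ 0.38124157 -0.270684  ] (array([-0.0041,  0.0038, -0.3598]), array([ 50.52, -10.02,  -0.16]))
```

View pics/s3.png

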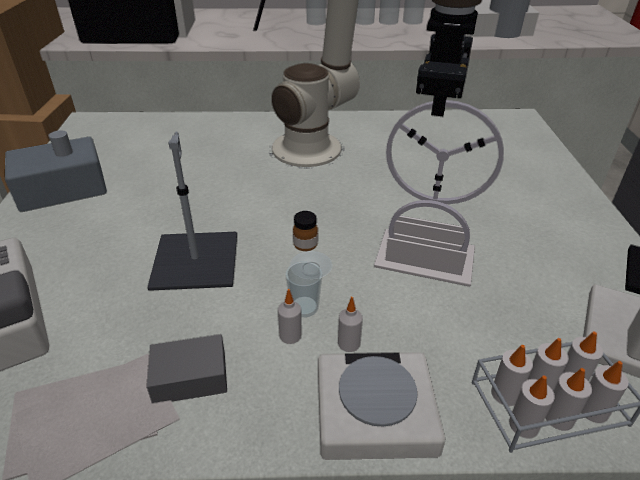

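The lifted wheel hangs clear of the rack (scene rim centre about (445,152)) and still sits upright with one spoke straight down. Now I'll carry it to the front of the hook.

Request:
arm_command([
  [0,0,-0.01,0.7,-0.15,0,1],
  [0,0,-0.03,2,-0.4,0,1],
  [0,0,-0.06,4.2,-0.85,0,1],
  [0,0,-0.09,7,-1.4,0,1],
  [0,0,-0.12,10,-2,0,1],
  [0,0,-0.15,13.2,-2.6,0,1],
  [0,0,-0.18,16.5,-3.3,0,1],
  [0,0,-0.21,19.8,-3.9,0,1],
])

```text
time_s: 4.77
tcp_pos: [0.4151, 0.0381, 0.3351]
ee_rot: [[-0.1, -0.995, -0.003], [-0.995, 0.1, -0.001], [0.001, 0.003, -1.0]]
wrist_force: [0.6, -0.3, -1.5]
gripper_width: 0.11
gripper_force: 30.0
```

```bash
python3 -c "
from h import *
print(togo([.3812,-.2707,.34],-87.3))"
```

```text
(array([ 0.0029, -0.001 , -0.1477]), array([31.07,  0.27, -0.45]))
```

Request:
arm_command([
  [0,0,-0.03,3,0,-0.1,1],
  [0,0,-0.05,6.2,0,-0.2,1],
  [0,0,-0.07,9.2,0.1,-0.3,1],
  [0,0,-0.09,12,0.1,-0.4,1],
  [0,0,-0.11,14.6,0.1,-0.4,1],
  [0,0,-0.13,17.2,0.2,-0.4,1],
  [0,0,-0.14,19.6,0.2,-0.4,1],
  [0,0,-0.147,21.8,0.2,-0.4,1],
])

```text
time_s: 5.43
tcp_pos: [0.3905, -0.178, 0.3391]
ee_rot: [[0.044, -0.999, -0.003], [-0.999, -0.044, 0.001], [-0.001, 0.003, -1.0]]
wrist_force: [-0.1, -0.4, -2.3]
gripper_width: 0.113
gripper_force: 30.0
```

Request:
arm_command([
  [0,0,0,2,0,0,1],
  [0,0,0,3.9,0,0,1],
  [0,0,0,5.6,0,0,1],
  [0,0,0,7,0,0,1],
  [0,0,0,8,0,0,1],
  [0,0,0,8.7,0,0,1],
  [0,0,0,9,0,0,1],
  [0,0,0,9,0,0,1],
])

```text
time_s: 6.1
tcp_pos: [0.3959, -0.2667, 0.34]
ee_rot: [[0.043, -0.999, -0.001], [-0.999, -0.043, 0.0], [-0.001, 0.001, -1.0]]
wrist_force: [-0.5, 1.1, -1.0]
gripper_width: 0.112
gripper_force: 30.0
```

```bash
python3 -c "
from h import *
print(togo([.3812,-.2707,.34],-87.3),sense()['joints'])
s=capture('scene');t=capture('top');w=capture('wrist')
o=np.zeros((600,800,3),np.uint8)
o[:300,:400]=cv2.resize(s['pixels'][60:210,100:300],None,fx=2,fy=2,interpolation=2)
o[:300,400:]=cv2.resize(t['pixels'][255:405,380:580],None,fx=2,fy=2,interpolation=2)
o[300:,:400]=cv2.resize(w['pixels'],(400,300))
o[300:,400:]=cv2.resize(w['pixels'][150:300,220:420],None,fx=2,fy=2,interpolation=2)
cv2.imwrite('pics/z4.png',o)"
```

```text
(array([ 0.001 ,  0.0005, -0.0037]), array([0.34, 1.48, 0.  ])) [-1.44142349e+01  4.01305444e+00 -9.22704400e+00 -1.22276014e-02
 -7.68233824e+01  1.69062428e+01]
```

View pics/z4.png

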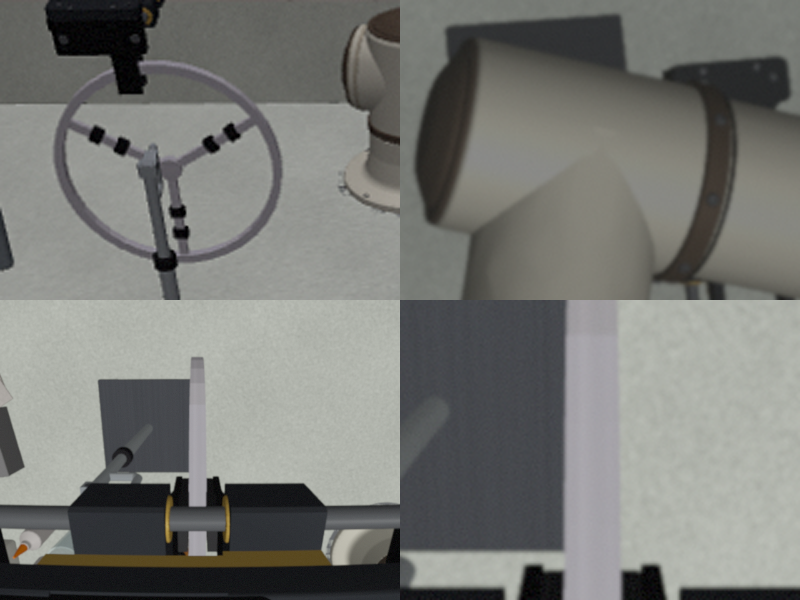

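The scene crop shows the wheel hanging upright in front of the hook, with the hook tip at about (152,152) in the crop. The wrist crop shows the stand base's far corners near full-size (158,127) and (167,275), and the post collar near (195,251). I'll refine the stand pose from these.

Run:
```python
from h import *
w=capture("wrist");s=capture("scene")
g=cv2.GaussianBlur(cv2.cvtColor(w["pixels"],6),(3,3),0)
def edge(vals): # strongest step index
    d=np.diff(vals.astype(float)); i=np.argmax(abs(d)); return i+.5
rows=np.arange(140,240,10); L=np.array([(130+edge(g[r,130:200]),r) for r in rows])
cols=np.arange(180,300,15); T=np.array([(c,100+edge(g[100:160,c])) for c in cols]); 
cols2=np.arange(210,300,15);B=np.array([(c,255+edge(g[255:290,c])) for c in cols2])
def fit(p):
    P=onz(w,p,.012)[:,:2]; v=cv2.fitLine(P.astype(np.float32),cv2.DIST_HUBER,0,.001,.001).ravel(); r=(P-v[2:])@[-v[1],v[0]]; print(np.round(v,4),"res mm",np.round(r*1e3,1)); return v
l,t,b=fit(L),fit(T),fit(B)
def inter(a,b):
    k=np.linalg.solve(np.c_[a[:2],-b[:2]],b[2:]-a[2:]); return a[2:]+k[0]*a[:2]
c1,c2=inter(l,t),inter(l,b);print("corners",c1,c2,np.linalg.norm(c1-c2)); d=c2-c1; yaw=np.arctan2(-d[0],d[1]);print("yaw",np.degrees(yaw))
X=np.array([np.cos(yaw),np.sin(yaw)]);print("centre",(c1+c2)/2-.085*X)
print("collar",onz(w,[(195,251)],.19))
# scene ; wheel ellipse and tip
cv2.imwrite("pics/z5.png",np.hstack([cv2.resize(s["pixels"][110:190,150:217],None,fx=6,fy=6,interpolation=2),cv2.resize(w["pixels"][200:320,110:210],None,fx=4,fy=4,interpolation=2)]))
```

```text
[ 0.0373 -0.9993  0.5664 -0.2606] res mm [ 0.1 -0.1 -0.3 -0.5  0.5  0.3  0.2  0.  -0.1 -0.2]
[ 0.9993  0.0379  0.4872 -0.327 ] res mm [-0.1 -0.   0.   0.   0.   0.  -0.  -0.1]
[ 0.9997 -0.0238  0.4707 -0.1577] res mm [ 3.1 -0.7 -1.9 -1.9 -3.1  4.5]
corners [ 0.56877714 -0.3239402 ] [ 0.5626499  -0.15990232] 0.16415226
yaw 2.1391506
centre [ 0.48077276 -0.245094  ]
collar [[ 0.48150848 -0.24438424  0.19      ]]
```

View pics/z5.png

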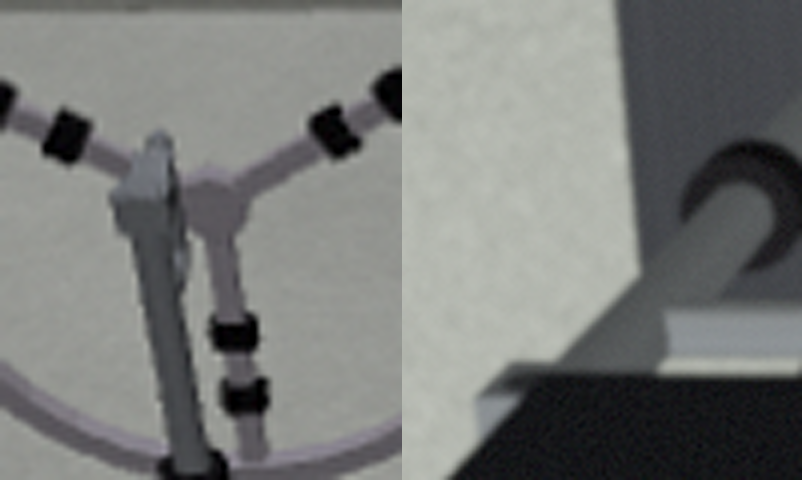

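Run:
```python
from h import *
s=capture("scene");q=sense();p=q["tcp_pos"];R=q["ee_rot"]
n=np.array([.9993,.0375,0])
def pl(px): return onplane(s,px,p,n)
print("tcp",p)
H=pl([(185.5,144)])[0];print("hub",H,H-p)
# outer contour of wheel: left/right/top/bottom by mask
hsv=s["pixels"].astype(int); 
im=cv2.GaussianBlur(s["pixels"],(3,3),0).astype(int)
m=((im[...,0]-im[...,1]>3)).astype(np.uint8)*255  # purple-grey vs greenish bench
m[:, :115]=0;m[:,250:]=0;m[:80]=0;m[200:]=0
ys,xs=np.nonzero(m);P=pl(np.c_[xs,ys]);Y=n[[1,0]]*[-1,1]
r=np.hypot((P-H)[:,:2]@Y,(P-H)[:,2]);k=(r>.095)&(r<.118);P2=P[k];u=np.c_[P2[:,:2]@Y,P2[:,2]]
A=np.c_[2*u,np.ones(len(u))];c=np.linalg.lstsq(A,(u**2).sum(1),rcond=None)[0]
print(k.sum(),"circle centre y',z",c[:2],"r",np.sqrt(c[2]+c[0]**2+c[1]**2),"tcp y'",p[:2]@Y, "hook y'",np.array([.481,-.243])@Y)
print("angles cov",np.histogram(np.degrees(np.arctan2(u[:,1]-c[1],u[:,0]-c[0])),8,(-180,180))[0])
for z in(.283,.286,.289,.292):print(z,proj(s,[[.450,-.2442,z]]))
```

```text
tcp [ 0.39619299 -0.26600947  0.34071507]
hub [ 0.39541497 -0.24527675  0.2358809 ] [-0.00077802  0.02073272 -0.10483417]
1405 circle centre y',z [-0.26062202  0.23804404] r 0.1057698249423043 tcp y' -0.28068049607902623 hook y' -0.26086739999999997
angles cov [168 167 188 121 182 256 164 159]
0.283 [[177.16895287 135.87993196]]
0.286 [[176.90447458 134.42911841]]
0.289 [[176.63888078 132.97261659]]
0.292 [[176.37216397 131.5103902 ]]
```

The wheel centre and the hook agree in y' within 0.3 mm, and the tip top is at about 0.289, so the seat should be near 0.249. I'll lower to the passing height in front of the hook and then look.

Request:
arm_command([
  [0,0,0,0,0,0.3,1],
  [0,0,0.003,0,0,0.9,1],
  [0,0,0.006,0.1,0,1.6,1],
  [0,0,0.006,0.2,0,2.3,1],
  [0,0,0.006,0.2,-0.4,2.8,1],
  [0,0,0.006,0.2,-0.9,3.1,1],
  [0,0,0.006,0.2,-1.3,3.2,1],
  [0,0,0.006,0.2,-1.6,3.2,1],
])

```text
time_s: 7.07
tcp_pos: [0.4129, -0.2678, 0.3081]
ee_rot: [[0.038, -0.999, -0.001], [-0.999, -0.038, 0.0], [-0.0, 0.001, -1.0]]
wrist_force: [0.4, -0.7, -1.8]
gripper_width: 0.107
gripper_force: 30.0
```

```bash
cat >> h.py <<'E'
S=np.array([.481,-.243]);X=np.array([.9993,.0375]);Y=np.array([-.0375,.9993])
def rep():
    q=sense();p=q["tcp_pos"];d=p[:2]-S;R=q["ee_rot"]
    print("t",round(q["time_s"],2),"stand x,y",np.round(d@X*1e3,1),np.round(d@Y*1e3,1),"z",np.round(p[2]*1e3,1),"F",np.round(q["wrist_force"],1),"M",np.round(q["moment"],3),"w",round(q["gripper_width"],3))
def wheel(s):
    p=sense()["tcp_pos"];n=np.r_[X,0];pl=lambda px:onplane(s,px,p,n)
    im=cv2.GaussianBlur(s["pixels"],(3,3),0).astype(int);m=(im[...,0]-im[...,1]>3);m[:80]=0;m[240:]=0;m[:,:100]=0;m[:,260:]=0
    ys,xs=np.nonzero(m);P=pl(np.c_[xs,ys]);u=np.c_[(P[:,:2]-S)@Y,P[:,2]];H=np.array([(p[:2]-S)@Y+.021,p[2]-.1027])
    for _ in range(3):
        r=np.hypot(*(u-H).T);v=u[(r>.098)&(r<.114)];c=np.linalg.lstsq(np.c_[2*v,np.ones(len(v))],(v**2).sum(1),rcond=None)[0];H=c[:2]
    print("wheel centre y,z mm",np.round(H*1e3,1),"r",round(np.sqrt(c[2]+H@H)*1e3,1),len(v))
E
python3 - <<'E'
from h import *
rep();s=capture("scene");w=capture("wrist");wheel(s)
o=np.zeros((480,800,3),np.uint8)
o[:,:400]=cv2.resize(s["pixels"][100:196,140:220],None,fx=5,fy=5,interpolation=2)
o[:300,400:]=cv2.resize(w["pixels"][180:300,130:290],None,fx=2.5,fy=2.5,interpolation=2)
cv2.imwrite("pics/z6.png",o)
E
```

```text
t 7.07 stand x,y -69.0 -22.3 z 308.1 F [ 0.4 -0.7 -1.8] M [ 0.045 -0.041 -0.031] w 0.107
wheel centre y,z mm [ -2.2 205.5] r 105.8 1380
```

View pics/z6.png

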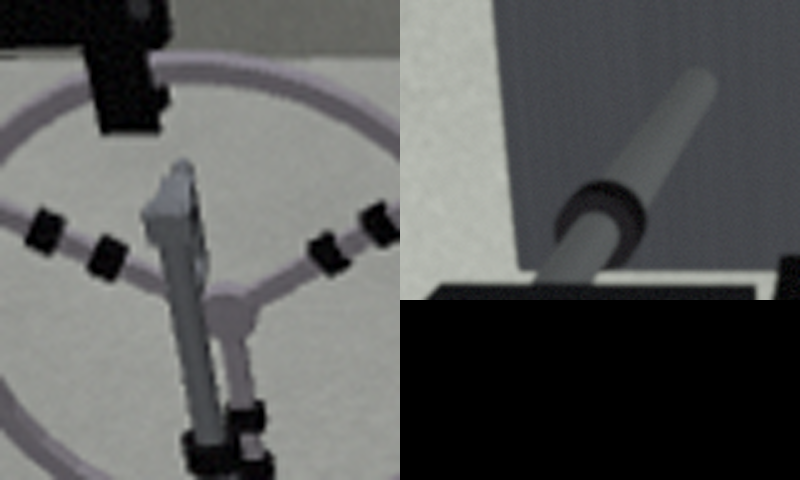

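The view shows the J lying in the gap between rim and hub, with the tip about 17 mm under the inner rim. Now I'll advance over it.

```bash
python3 -c "
from h import *
w=capture('wrist');P=onz(w,[(210,269)],.19)[0,:2]-S;print('collar stand xy mm',P@X*1e3,P@Y*1e3)"
```

```text
collar stand xy mm -0.6854249985256962 -2.404976355788626
```

Request:
arm_command([
  [0,0,0,0,-0.4,0,1],
  [0,0,0,0,-1.1,0,1],
  [0,0,0,0,-1.9,0,1],
  [0,0,0,0,-2.7,0,1],
  [0,0,0,0,-3.4,0,1],
  [0,0,0,0,-3.7,0,1],
  [0,0,0,0,-3.8,0,1],
  [0,0,0,0,-3.8,0,1],
])

```text
time_s: 7.88
tcp_pos: [0.4504, -0.2663, 0.3083]
ee_rot: [[0.038, -0.999, -0.001], [-0.999, -0.038, 0.0], [-0.0, 0.001, -1.0]]
wrist_force: [0.3, -0.5, -2.2]
gripper_width: 0.108
gripper_force: 30.0
```

```bash
python3 -c "
from h import *
rep();s=capture('scene');wheel(s)
w=capture('wrist')
print('rod20',proj(w,[np.r_[S+x*X/1e3,.25] for x in(0,-17,-31)]))"
```

```text
t 7.88 stand x,y -31.4 -22.1 z 308.3 F [ 0.3 -0.5 -2.2] M [0.035 0.015 0.005] w 0.108
wheel centre y,z mm [ -2.2 205.2] r 105.9 1494
rod20 [[253.5175624  313.01033142]
 [286.69163465 313.05982121]
 [314.05748623 313.06145482]]
```

Request:
arm_command([
  [0,0,0,0,-0.3,0,1],
  [0,0,0,0.1,-0.7,0,1],
  [0,0,0,0.15,-1.0,0,1],
  [0,0,0,0.15,-1.2,0.2,1],
  [0,0,0,0.15,-1.25,0.6,1],
  [0,0,0,0.15,-1.25,1.0,1],
  [0,0,0,0.15,-1.25,1.3,1],
  [0,0,0,0.15,-1.25,1.4,1],
])

```text
time_s: 8.65
tcp_pos: [0.4622, -0.2672, 0.2935]
ee_rot: [[0.038, -0.999, -0.002], [-0.999, -0.038, 0.001], [-0.001, 0.002, -1.0]]
wrist_force: [0.2, 0.6, -1.5]
gripper_width: 0.109
gripper_force: 30.0
```

```bash
python3 -c "
from h import *
rep();s=capture('scene');wheel(s);rep()"
```

```text
t 8.65 stand x,y -19.7 -23.5 z 293.5 F [ 0.2  0.6 -1.5] M [0.029 0.021 0.031] w 0.109
wheel centre y,z mm [ -3.2 190.7] r 105.7 1496
t 8.7 stand x,y -19.6 -23.5 z 293.7 F [ 0.3  0.7 -2.1] M [ 0.051 -0.064  0.052] w 0.108
```

Request:
arm_command([
  [0,0,0,0,0,0.05,1],
  [0,0,0,0,0,0.1,1],
  [0,0,0,0,0,0.15,1],
  [0,0,0,0,0,0.2,1],
  [0,0,0,0,0,0.2,1],
])

```text
time_s: 9.12
tcp_pos: [0.4627, -0.2674, 0.2926]
ee_rot: [[0.038, -0.999, 0.0], [-0.999, -0.038, 0.0], [-0.0, -0.0, -1.0]]
wrist_force: [0.0, 0.3, -2.1]
gripper_width: 0.111
gripper_force: 30.0
```

Request:
arm_command([
  [0,0,0,0,0,0.05,1],
  [0,0,0,0,0,0.1,1],
  [0,0,0,0,0,0.15,1],
  [0,0,0,0,0,0.2,1],
  [0,0,0,0,0,0.2,1],
])

```text
time_s: 9.53
tcp_pos: [0.4627, -0.2674, 0.2906]
ee_rot: [[0.038, -0.999, -0.0], [-0.999, -0.038, -0.0], [0.0, 0.0, -1.0]]
wrist_force: [-0.1, -0.2, -1.3]
gripper_width: 0.111
gripper_force: 30.0
```

Request:
arm_command([
  [0,0,0,0,0,0.05,1],
  [0,0,0,0,0,0.1,1],
  [0,0,0,0,0,0.15,1],
  [0,0,0,0,0,0.15,1],
])

```text
time_s: 9.87
tcp_pos: [0.4627, -0.2674, 0.2892]
ee_rot: [[0.038, -0.999, -0.0], [-0.999, -0.038, -0.0], [0.0, 0.0, -1.0]]
wrist_force: [-0.3, 1.3, -0.3]
gripper_width: 0.107
gripper_force: 30.0
```

Request:
arm_command([
  [0,0,0,0,0,0.05,1],
  [0,0,0,0,0,0.1,1],
  [0,0,0,0,0,0.15,1],
  [0,0,0,0,0,0.15,1],
])

```text
time_s: 10.2
tcp_pos: [0.4627, -0.2674, 0.2877]
ee_rot: [[0.038, -0.999, 0.0], [-0.999, -0.038, -0.0], [0.0, -0.0, -1.0]]
wrist_force: [-0.2, 0.9, 0.3]
gripper_width: 0.109
gripper_force: 30.0
```

Request:
arm_command([
  [0,0,0,0,0,0.05,1],
  [0,0,0,0,0,0.1,1],
  [0,0,0,0,0,0.15,1],
  [0,0,0,0,0,0.15,1],
])

```text
time_s: 10.53
tcp_pos: [0.4629, -0.2674, 0.2862]
ee_rot: [[0.038, -0.999, 0.0], [-0.999, -0.038, -0.0], [0.0, -0.0, -1.0]]
wrist_force: [-1.1, -0.4, 1.9]
gripper_width: 0.111
gripper_force: 30.0
```

```bash
python3 -c "
from h import *
rep();s=capture('scene');wheel(s);rep()"
```

```text
t 10.53 stand x,y -19.1 -23.7 z 286.2 F [-1.1 -0.4  1.9] M [0.213 0.203 0.07 ] w 0.111
wheel centre y,z mm [ -3.  183.3] r 106.0 1468
t 10.58 stand x,y -19.1 -23.7 z 286.2 F [-1.3  0.3  1.6] M [0.266 0.116 0.008] w 0.112
```

Request:
arm_command([
  [0,0,0,0,0,0.05,1],
  [0,0,0,0,0,0.1,1],
  [0,0,0,0,0,0.15,1],
  [0,0,0,0,0,0.15,1],
])

```text
time_s: 10.92
tcp_pos: [0.463, -0.2674, 0.2848]
ee_rot: [[0.038, -0.999, 0.001], [-0.999, -0.038, -0.0], [0.0, -0.001, -1.0]]
wrist_force: [-0.4, 0.2, 2.8]
gripper_width: 0.11
gripper_force: 30.0
```

Request:
arm_command([
  [0,0,0,0,0,0.05,1],
  [0,0,0,0,0,0.1,1],
  [0,0,0,0,0,0.15,1],
  [0,0,0,0,0,0.15,1],
])

```text
time_s: 11.25
tcp_pos: [0.4632, -0.2675, 0.2834]
ee_rot: [[0.038, -0.999, 0.001], [-0.999, -0.038, -0.0], [0.001, -0.001, -1.0]]
wrist_force: [0.9, 1.2, 4.1]
gripper_width: 0.108
gripper_force: 30.0
```

```bash
python3 -c "
from h import *
rep();s=capture('scene');wheel(s);rep()"
```

```text
t 11.25 stand x,y -18.7 -23.8 z 283.4 F [0.9 1.2 4.1] M [ 0.333 -0.194 -0.036] w 0.108
wheel centre y,z mm [ -2.6 180.3] r 106.0 1467
t 11.3 stand x,y -18.8 -23.8 z 283.4 F [ 0.4 -0.1  3.6] M [ 0.347 -0.267 -0.002] w 0.108
```

Request:
arm_command([
  [0,0,0,0,0,0.05,1],
  [0,0,0,0,0,0.1,1],
  [0,0,0,0,0,0.15,1],
  [0,0,0,0,0,0.2,1],
  [0,0,0,0,0,0.2,1],
])

```text
time_s: 11.72
tcp_pos: [0.4626, -0.2675, 0.2811]
ee_rot: [[0.038, -0.999, -0.0], [-0.999, -0.038, -0.0], [0.0, 0.0, -1.0]]
wrist_force: [-0.1, 0.1, 4.4]
gripper_width: 0.113
gripper_force: 30.0
```

Request:
arm_command([
  [0,0,0,0,0,0.05,1],
  [0,0,0,0,0,0.1,1],
  [0,0,0,0,0,0.15,1],
  [0,0,0,0,0,0.2,1],
  [0,0,0,0,0,0.2,1],
])

```text
time_s: 12.13
tcp_pos: [0.4624, -0.2675, 0.279]
ee_rot: [[0.038, -0.999, -0.001], [-0.999, -0.038, -0.0], [0.0, 0.001, -1.0]]
wrist_force: [-0.5, -0.3, 5.6]
gripper_width: 0.115
gripper_force: 30.0
```

```bash
python3 -c "
from h import *
rep();s=capture('scene');wheel(s);rep()"
```

```text
t 12.13 stand x,y -19.5 -23.8 z 279.0 F [-0.5 -0.3  5.6] M [0.191 0.13  0.006] w 0.115
wheel centre y,z mm [ -2.2 176.1] r 106.0 1463
t 12.18 stand x,y -19.5 -23.7 z 279.0 F [-0.8  0.1  4. ] M [0.094 0.162 0.029] w 0.113
```

Request:
arm_command([
  [0,0,0,0,0,0.05,1],
  [0,0,0,0,0,0.1,1],
  [0,0,0,0,0,0.15,1],
  [0,0,0,0,0,0.2,1],
  [0,0,0,0,0,0.2,1],
])

```text
time_s: 12.6
tcp_pos: [0.4622, -0.2674, 0.277]
ee_rot: [[0.038, -0.999, -0.001], [-0.999, -0.038, 0.0], [-0.0, 0.001, -1.0]]
wrist_force: [-1.9, -0.9, 4.7]
gripper_width: 0.115
gripper_force: 30.0
```

Request:
arm_command([
  [0,0,0,0,0,0.05,1],
  [0,0,0,0,0,0.1,1],
  [0,0,0,0,0,0.15,1],
  [0,0,0,0,0,0.2,1],
  [0,0,0,0,0,0.2,1],
])

```text
time_s: 13.02
tcp_pos: [0.4619, -0.2674, 0.2749]
ee_rot: [[0.038, -0.999, -0.002], [-0.999, -0.038, 0.0], [-0.0, 0.002, -1.0]]
wrist_force: [-2.5, -0.6, 5.0]
gripper_width: 0.109
gripper_force: 30.0
```

```bash
python3 -c "
from h import *
rep();s=capture('scene');wheel(s);rep()"
```

```text
t 13.02 stand x,y -20.0 -23.7 z 274.9 F [-2.5 -0.6  5. ] M [0.091 0.416 0.045] w 0.109
wheel centre y,z mm [ -2.1 172.3] r 106.0 1460
t 13.07 stand x,y -20.0 -23.7 z 274.9 F [-1.2 -0.1  5. ] M [0.093 0.428 0.078] w 0.112
```

Request:
arm_command([
  [0,0,0,0,0,0.05,1],
  [0,0,0,0,0,0.1,1],
  [0,0,0,0,0,0.15,1],
  [0,0,0,0,0,0.2,1],
  [0,0,0,0,0,0.2,1],
])

```text
time_s: 13.48
tcp_pos: [0.4616, -0.2674, 0.2728]
ee_rot: [[0.038, -0.999, -0.003], [-0.999, -0.038, 0.0], [-0.0, 0.003, -1.0]]
wrist_force: [-2.1, -0.2, 5.6]
gripper_width: 0.108
gripper_force: 30.0
```

Request:
arm_command([
  [0,0,0,0,0,0.05,1],
  [0,0,0,0,0,0.1,1],
  [0,0,0,0,0,0.15,1],
  [0,0,0,0,0,0.2,1],
  [0,0,0,0,0,0.2,1],
])

```text
time_s: 13.9
tcp_pos: [0.4614, -0.2673, 0.2706]
ee_rot: [[0.038, -0.999, -0.003], [-0.999, -0.038, 0.001], [-0.001, 0.003, -1.0]]
wrist_force: [-2.2, -0.8, 5.0]
gripper_width: 0.113
gripper_force: 30.0
```

```bash
python3 -c "
from h import *
rep();s=capture('scene');wheel(s);rep()"
```

```text
t 13.9 stand x,y -20.5 -23.6 z 270.6 F [-2.2 -0.8  5. ] M [0.098 0.772 0.081] w 0.113
wheel centre y,z mm [ -2. 168.] r 106.1 1425
t 13.95 stand x,y -20.4 -23.6 z 270.6 F [-3.3 -0.6  4.9] M [0.048 0.886 0.052] w 0.107
```

Request:
arm_command([
  [0,0,0,0,0,0.05,1],
  [0,0,0,0,0,0.1,1],
  [0,0,0,0,-0.02,0.15,1],
  [0,0,0,0,-0.04,0.2,1],
  [0,0,0,0,-0.05,0.2,1],
])

```text
time_s: 14.37
tcp_pos: [0.4627, -0.2673, 0.2689]
ee_rot: [[0.038, -0.999, -0.001], [-0.999, -0.038, 0.0], [-0.0, 0.001, -1.0]]
wrist_force: [-3.5, -0.8, 5.2]
gripper_width: 0.111
gripper_force: 30.0
```

Request:
arm_command([
  [0,0,0,0,0,0.05,1],
  [0,0,0,0,0,0.1,1],
  [0,0,0,0,0,0.15,1],
  [0,0,0,0,0,0.2,1],
  [0,0,0,0,0,0.2,1],
])

```text
time_s: 14.78
tcp_pos: [0.4625, -0.2673, 0.2667]
ee_rot: [[0.038, -0.999, -0.002], [-0.999, -0.038, 0.0], [-0.0, 0.002, -1.0]]
wrist_force: [-3.6, -0.3, 4.7]
gripper_width: 0.107
gripper_force: 30.0
```

```bash
python3 -c "
from h import *
rep();s=capture('scene');wheel(s);rep()"
```

```text
t 14.78 stand x,y -19.4 -23.6 z 266.7 F [-3.6 -0.3  4.7] M [0.09  1.035 0.076] w 0.107
wheel centre y,z mm [ -2.1 164. ] r 106.1 1432
t 14.83 stand x,y -19.4 -23.6 z 266.7 F [-4.  -0.7  4.8] M [0.056 1.076 0.087] w 0.109
```

Request:
arm_command([
  [0,0,0,0,0,0.05,1],
  [0,0,0,0,0,0.1,1],
  [0,0,0,0,0,0.15,1],
  [0,0,0,0,0,0.2,1],
  [0,0,0,0,0,0.2,1],
])

```text
time_s: 15.25
tcp_pos: [0.4612, -0.2668, 0.2633]
ee_rot: [[0.038, -0.999, -0.006], [-0.999, -0.038, 0.002], [-0.002, 0.006, -1.0]]
wrist_force: [-5.0, -0.4, 0.7]
gripper_width: 0.112
gripper_force: 30.0
```

Request:
arm_command([
  [0,0,0,0,0,0.05,1],
  [0,0,0,0,0,0.1,1],
  [0,0,0,0,0,0.15,1],
  [0,0,0,0,0,0.2,1],
  [0,0,0,0,0,0.2,1],
])

```text
time_s: 15.67
tcp_pos: [0.4611, -0.2668, 0.2611]
ee_rot: [[0.037, -0.999, -0.006], [-0.999, -0.037, 0.002], [-0.002, 0.006, -1.0]]
wrist_force: [-6.3, -0.3, 1.6]
gripper_width: 0.109
gripper_force: 30.0
```

Request:
arm_command([
  [0,0,0,0,0,0.05,1],
  [0,0,0,0,0,0.1,1],
  [0,0,0,0,0,0.15,1],
  [0,0,0,0,0,0.2,1],
  [0,0,0,0,0,0.2,1],
])

```text
time_s: 16.08
tcp_pos: [0.4611, -0.2668, 0.2591]
ee_rot: [[0.037, -0.999, -0.006], [-0.999, -0.037, 0.002], [-0.002, 0.006, -1.0]]
wrist_force: [-5.2, 0.0, 1.3]
gripper_width: 0.11
gripper_force: 30.1
```

```bash
python3 -c "
from h import *
rep();s=capture('scene');wheel(s);rep()"
```

```text
t 16.08 stand x,y -20.8 -23.0 z 259.1 F [-5.2  0.   1.3] M [-0.057  1.626  0.119] w 0.11
wheel centre y,z mm [ -2.1 156.2] r 106.1 1414
t 16.13 stand x,y -20.8 -23.1 z 259.1 F [-6.3 -0.1  0.9] M [-0.007  1.65   0.109] w 0.11
```

Request:
arm_command([
  [0,0,0,0,0,0.05,1],
  [0,0,0,0,0,0.1,1],
  [0,0,0,0,0,0.15,1],
  [0,0,0,0,0,0.15,1],
])

```text
time_s: 16.47
tcp_pos: [0.4637, -0.267, 0.2585]
ee_rot: [[0.038, -0.999, 0.0], [-0.999, -0.038, 0.001], [-0.001, -0.0, -1.0]]
wrist_force: [-0.2, 0.5, -2.0]
gripper_width: 0.109
gripper_force: 30.0
```

Request:
arm_command([
  [0,0,0,0,0,0.05,1],
  [0,0,0,0,0,0.1,1],
  [0,0,0,0,0,0.1,1],
])

```text
time_s: 16.72
tcp_pos: [0.4634, -0.2672, 0.2583]
ee_rot: [[0.038, -0.999, 0.0], [-0.999, -0.038, 0.0], [-0.0, -0.0, -1.0]]
wrist_force: [0.6, 0.4, -1.0]
gripper_width: 0.11
gripper_force: 30.0
```

Request:
arm_command([
  [0,0,0,0,0,0.05,1],
  [0,0,0,0,0,0.1,1],
  [0,0,0,0,0,0.1,1],
])

```text
time_s: 16.97
tcp_pos: [0.4632, -0.2673, 0.2575]
ee_rot: [[0.038, -0.999, 0.0], [-0.999, -0.038, 0.0], [-0.0, -0.0, -1.0]]
wrist_force: [-1.0, 0.5, -2.0]
gripper_width: 0.112
gripper_force: 30.0
```

The keeper has snapped: the force is back to the bare weight. Now I'll feel for the seat.

Request:
arm_command([
  [0,0,0,0,0,0.05,1],
  [0,0,0,0,0,0.1,1],
  [0,0,0,0,0,0.1,1],
])

```text
time_s: 17.22
tcp_pos: [0.4631, -0.2673, 0.2564]
ee_rot: [[0.038, -0.999, -0.0], [-0.999, -0.038, 0.0], [-0.0, 0.0, -1.0]]
wrist_force: [-0.2, -0.1, -2.1]
gripper_width: 0.111
gripper_force: 30.0
```

Request:
arm_command([
  [0,0,0,0,0,0.05,1],
  [0,0,0,0,0,0.1,1],
  [0,0,0,0,0,0.1,1],
])

```text
time_s: 17.47
tcp_pos: [0.4632, -0.2673, 0.2554]
ee_rot: [[0.038, -0.999, -0.0], [-0.999, -0.038, 0.0], [-0.0, 0.0, -1.0]]
wrist_force: [0.2, 0.7, -1.0]
gripper_width: 0.107
gripper_force: 30.0
```

```bash
python3 -c "
from h import *
rep();s=capture('scene');wheel(s);rep()"
```

```text
t 17.47 stand x,y -18.7 -23.6 z 255.4 F [ 0.2  0.7 -1. ] M [ 0.045 -0.038  0.015] w 0.107
wheel centre y,z mm [ -3.6 152.6] r 105.8 1396
t 17.52 stand x,y -18.7 -23.7 z 255.5 F [-0.5  0.3 -1.6] M [ 0.037 -0.039 -0.027] w 0.108
```

Request:
arm_command([
  [0,0,0,0,0,0.04,1],
  [0,0,0,0,0,0.07,1],
  [0,0,0,0,0,0.07,1],
])

```text
time_s: 17.77
tcp_pos: [0.4632, -0.2673, 0.2548]
ee_rot: [[0.038, -0.999, -0.0], [-0.999, -0.038, 0.0], [-0.0, 0.0, -1.0]]
wrist_force: [0.2, -0.3, -1.5]
gripper_width: 0.11
gripper_force: 30.0
```

Request:
arm_command([
  [0,0,0,0,0,0.04,1],
  [0,0,0,0,0,0.07,1],
  [0,0,0,0,0,0.07,1],
])

```text
time_s: 18.02
tcp_pos: [0.4632, -0.2673, 0.2541]
ee_rot: [[0.038, -0.999, -0.0], [-0.999, -0.038, 0.0], [-0.0, 0.0, -1.0]]
wrist_force: [-0.7, -0.6, -1.8]
gripper_width: 0.111
gripper_force: 30.0
```

Request:
arm_command([
  [0,0,0,0,0,0.04,1],
  [0,0,0,0,0,0.07,1],
  [0,0,0,0,0,0.07,1],
])

```text
time_s: 18.27
tcp_pos: [0.4632, -0.2673, 0.2534]
ee_rot: [[0.038, -0.999, -0.0], [-0.999, -0.038, 0.0], [-0.0, 0.0, -1.0]]
wrist_force: [0.6, 1.1, -1.4]
gripper_width: 0.112
gripper_force: 30.0
```

Request:
arm_command([
  [0,0,0,0,0,0.04,1],
  [0,0,0,0,0,0.07,1],
  [0,0,0,0,0,0.07,1],
])

```text
time_s: 18.52
tcp_pos: [0.4633, -0.2674, 0.2529]
ee_rot: [[0.038, -0.999, 0.0], [-0.999, -0.038, -0.0], [0.0, -0.0, -1.0]]
wrist_force: [0.4, -0.0, -0.7]
gripper_width: 0.11
gripper_force: 30.0
```

Request:
arm_command([
  [0,0,0,0,0,0.04,1],
  [0,0,0,0,0,0.07,1],
  [0,0,0,0,0,0.07,1],
])

```text
time_s: 18.77
tcp_pos: [0.4633, -0.2674, 0.2526]
ee_rot: [[0.038, -0.999, 0.001], [-0.999, -0.038, -0.0], [0.0, -0.001, -1.0]]
wrist_force: [0.1, 0.8, 1.6]
gripper_width: 0.11
gripper_force: 30.0
```

Request:
arm_command([
  [0,0,0,0,0,0.04,1],
  [0,0,0,0,0,0.07,1],
  [0,0,0,0,0,0.07,1],
])

```text
time_s: 19.02
tcp_pos: [0.4634, -0.2674, 0.2523]
ee_rot: [[0.038, -0.999, 0.001], [-0.999, -0.038, -0.001], [0.001, -0.001, -1.0]]
wrist_force: [-1.1, 1.1, 5.1]
gripper_width: 0.115
gripper_force: 30.0
```

The seat is felt: hard contact at TCP z 0.2523. I'll ease the press, centre the wheel 2 mm in y, then look before releasing.

Request:
arm_command([
  [0,0,0,0,0,-0.06,1],
  [0,0,0,0,0,-0.1,1],
  [0,0,0,-0.05,0,-0.1,1],
  [0,0,0,-0.1,0,-0.1,1],
  [0,0,0,-0.15,0,-0.1,1],
  [0,0,0,-0.2,0,-0.1,1],
  [0,0,0,-0.2,0,-0.1,1],
])

```text
time_s: 19.6
tcp_pos: [0.4635, -0.2656, 0.2525]
ee_rot: [[0.038, -0.999, 0.001], [-0.999, -0.038, -0.001], [0.001, -0.001, -1.0]]
wrist_force: [0.5, -3.0, 2.3]
gripper_width: 0.11
gripper_force: 30.0
```

Run:
```python
from h import *
rep();s=capture("scene");wheel(s);rep()
w=capture("wrist")
o=np.zeros((600,800,3),np.uint8)
o[:,:450]=cv2.resize(s["pixels"][115:165,160:197],(450,600),interpolation=2)
o[:263,450:]=cv2.resize(w["pixels"],(350,263))
o[300:,450:]=cv2.resize(s["pixels"][90:240,110:260],(350,300),interpolation=2)
cv2.imwrite("pics/z7.png",o)
```

```text
t 19.6 stand x,y -18.3 -22.0 z 252.5 F [ 0.5 -3.   2.3] M [-0.618 -0.058 -0.026] w 0.11
wheel centre y,z mm [ -1.1 150.1] r 105.8 1341
t 19.65 stand x,y -18.3 -22.0 z 252.6 F [ 0.6 -3.6  2. ] M [-0.597 -0.118 -0.029] w 0.111
```

View pics/z7.png

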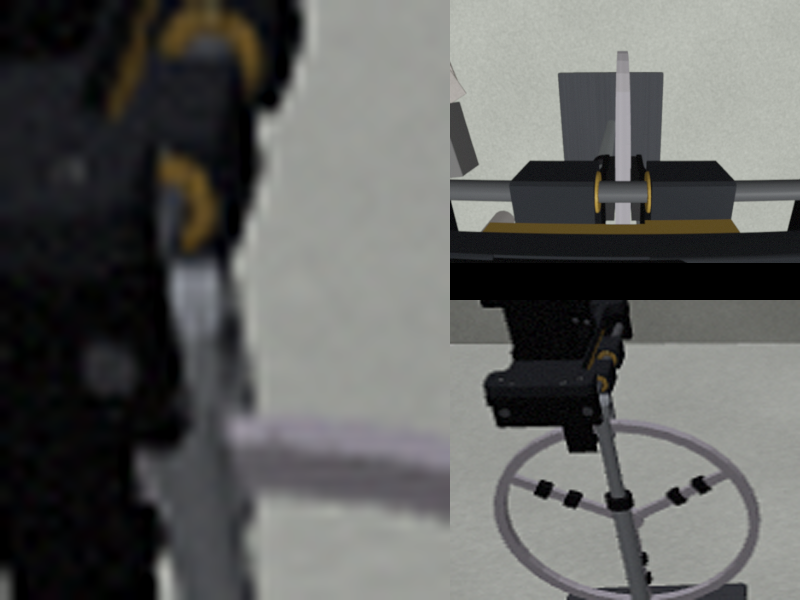

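The pictures show the rim seated at the rod, with the gripper beside and above the hook. The hook's top is hidden behind the gripper. I'll relieve the side force before opening.

Request:
arm_command([
  [0,0,0,0.05,0,-0.03,1],
  [0,0,0,0.1,0,-0.04,1],
  [0,0,0,0.1,0,-0.04,1],
  [0,0,0,0.1,0,-0.04,1],
])

```text
time_s: 20.03
tcp_pos: [0.4634, -0.2658, 0.2526]
ee_rot: [[0.038, -0.999, 0.0], [-0.999, -0.038, 0.001], [-0.001, -0.0, -1.0]]
wrist_force: [1.2, 1.7, 1.7]
gripper_width: 0.108
gripper_force: 30.0
```

```bash
python3 -c "
from h import *
rep();s=capture('scene');wheel(s);rep()"
```

```text
t 20.03 stand x,y -18.4 -22.1 z 252.6 F [1.2 1.7 1.7] M [ 0.559 -0.406 -0.022] w 0.108
wheel centre y,z mm [ -1.1 150. ] r 105.7 1341
t 20.08 stand x,y -18.5 -22.1 z 252.6 F [1.1 2.4 1.5] M [ 0.665 -0.429 -0.045] w 0.108
```

Request:
arm_command([
  [0,0,0,-0.05,0,-0.02,1],
  [0,0,0,-0.05,0,-0.04,1],
  [0,0,0,-0.05,0,-0.04,1],
])

```text
time_s: 20.33
tcp_pos: [0.4629, -0.2657, 0.2527]
ee_rot: [[0.038, -0.999, -0.001], [-0.999, -0.038, 0.0], [-0.0, 0.001, -1.0]]
wrist_force: [1.6, -0.4, -0.1]
gripper_width: 0.109
gripper_force: 30.0
```

Request:
arm_command([
  [0,0,0,0,0,0,0.75],
  [0,0,0,0,0,0,0.7],
  [0,0,0,0,0,0,0.65],
  [0,0,0,0,0,0,0.6],
  [0,0,0,0,0,0,0.5],
  [0,0,0,0,0,0,0.5],
])

```text
time_s: 20.83
tcp_pos: [0.463, -0.2659, 0.2531]
ee_rot: [[0.038, -0.999, -0.0], [-0.999, -0.038, 0.0], [-0.0, 0.0, -1.0]]
wrist_force: [0.2, 0.3, -0.2]
gripper_width: 0.235
gripper_force: 0.0
```

```bash
python3 -c "
from h import *
rep();s=capture('scene');wheel(s);rep()"
```

```text
t 20.83 stand x,y -18.8 -22.2 z 253.1 F [ 0.2  0.3 -0.2] M [ 0.044 -0.061 -0.027] w 0.235
wheel centre y,z mm [ -1.8 150.6] r 105.5 1408
t 20.88 stand x,y -18.8 -22.2 z 253.1 F [-0.9  0.2 -0.5] M [ 0.087 -0.03   0.042] w 0.241
```

Request:
arm_command([
  [0,0,0,0,0,0,0.3],
  [0,0,0,0,0,0,0.2],
  [0,0,0,0,0,0,0.2],
  [0,0,0,0.1,0,-0.2,0.2],
  [0,0,0,0.1,0,-0.6,0.2],
  [0,0,0,0.1,0,-1.1,0.2],
  [0,0,0,0.1,0,-1.6,0.2],
  [0,0,0,0.1,0,-2.1,0.2],
])

```text
time_s: 21.55
tcp_pos: [0.4634, -0.2669, 0.275]
ee_rot: [[0.038, -0.999, 0.001], [-0.999, -0.038, -0.0], [0.0, -0.001, -1.0]]
wrist_force: [0.0, 1.1, 0.1]
gripper_width: 0.397
gripper_force: 0.0
```

Request:
arm_command([
  [0,0,0,0,0,-0.8,0.2],
  [0,0,0,0,0,-1.8,0.2],
  [0,0,0,0,0,-3,0.2],
  [0,0,0,0,0,-4.5,0.2],
  [0,0,0,0,0,-6,0.2],
  [0,0,0,0,0,-7.5,0.2],
  [0,0,0,0,0,-9,0.2],
  [0,0,0,0,0,-9.5,0.2],
])

```text
time_s: 22.22
tcp_pos: [0.4639, -0.2674, 0.3727]
ee_rot: [[0.038, -0.999, 0.005], [-0.999, -0.038, -0.002], [0.003, -0.005, -1.0]]
wrist_force: [-0.0, -0.4, -0.7]
gripper_width: 0.401
gripper_force: 0.0
```

Run:
```python
from h import *
rep();s=capture("scene");w=capture("wrist")
im=s["pixels"]
def wh(s):
    # wheel now fixed: plane at stand x=-18
    n=np.r_[X,0];p=np.r_[S-.018*X,.15]
    g=cv2.GaussianBlur(s["pixels"],(3,3),0).astype(int);m=(g[...,0]-g[...,1]>3);m[:90]=0;m[250:]=0;m[:,:100]=0;m[:,260:]=0
    ys,xs=np.nonzero(m);P=onplane(s,np.c_[xs,ys],p,n);u=np.c_[(P[:,:2]-S)@Y,P[:,2]];H=np.array([-.002,.15])
    for _ in range(4):
        r=np.hypot(*(u-H).T);v=u[(r>.098)&(r<.114)];c=np.linalg.lstsq(np.c_[2*v,np.ones(len(v))],(v**2).sum(1),rcond=None)[0];H=c[:2]
    print("wheel y,z",H*1e3,"r",np.sqrt(c[2]+H@H)*1e3)
wh(s)
o=np.zeros((600,800,3),np.uint8)
o[:,:400]=cv2.resize(s["pixels"][110:185,155:205],(400,600),interpolation=2)
o[:300,400:]=cv2.resize(w["pixels"],(400,300))
o[300:,400:]=cv2.resize(s["pixels"][80:250,80:307],(400,300),interpolation=2)
cv2.imwrite("pics/z8.png",o)
```

```text
t 22.22 stand x,y -18.0 -23.7 z 372.7 F [-0.  -0.4 -0.7] M [ 0.055  0.014 -0.035] w 0.401
wheel y,z [ -1.5938341  150.38407355] r 105.83362951507418
```

Request:
arm_command([
  [0,0,0,0,1,-1,0.2],
  [0,0,0,0,3,-2,0.2],
  [0,0,0,0,5.5,-3,0.2],
  [0,0,0,0,8,-3,0.2],
  [0,0,0,0,10,-3,0.2],
  [0,0,0,0,10,-3,0.2],
  [0,0,0,0,10,-3,0.2],
  [0,0,0,0,10,-3,0.2],
])

```text
time_s: 22.98
tcp_pos: [0.3631, -0.2706, 0.399]
ee_rot: [[0.038, -0.999, -0.0], [-0.999, -0.038, 0.0], [-0.0, 0.0, -1.0]]
wrist_force: [0.2, 0.1, -0.4]
gripper_width: 0.401
gripper_force: 0.0
```

Run:
```python
from h import *
rep();s0=cv2.imread("pics/scene0.png").astype(int)
a=capture("scene")
for _ in range(8): b=capture("scene")
d=np.abs(a["pixels"].astype(int)-b["pixels"]).sum(2)[90:250,100:260];print("motion",d.max(),(d>40).sum())
g0=s0.sum(2)//3;g=b["pixels"].astype(int).sum(2)//3
print("before\n",g0[129:148,166:186]);print("now\n",g[129:148,166:186])
rep()
for n,(x0,y0,x1,y1) in dict(ring=(375,200,480,285),bottles=(270,205,370,355),box=(145,335,230,400)).items():
    print(n,(np.abs(g0-g)[y0:y1,x0:x1]>25).sum())
t=capture("top");t0=cv2.imread("pics/top0.png").astype(int).sum(2)//3;tt=t["pixels"].astype(int).sum(2)//3
print("top keeper\n",t0[290:330:2,480:506:2],"\n",tt[290:330:2,480:506:2])
```

```text
t 22.98 stand x,y -118.9 -23.2 z 399.0 F [ 0.2  0.1 -0.4] M [ 0.093 -0.088 -0.001] w 0.401
motion 33 0
before
 [[143 142 145 144 144 142 142 145 144 144 146 146 148 148 148 147 146 147
  146 144]
 [146 144 143 144 143 144 145 144 143 145 146 147 148 147 148 147 149 148
  146 144]
 [145 143 144 145 144 144 143 144 144 140 132 137 150 147 147 148 148 147
  147 147]
 [143 143 146 143 142 143 145 148 132 119 107 108 134 147 148 149 148 147
  148 146]
 [146 145 147 144 144 146 148 150 111  96 107  88  98 149 149 149 148 148
  148 148]
 [150 149 147 146 146 148 141 144 108 105 109  97  93 150 147 145 145 149
  149 149]
 [148 147 146 146 147 149 127 124 111 122 117 114 106 139 148 148 149 150
  148 145]
 [148 146 148 147 149 151 115 112 113 116 118 120  86 134 151 146 149 146
  145 145]
 [149 151 150 149 149 144 114 116 115 116 120 121  63 145 151 151 148 149
  147 146]
 [150 151 151 149 151 126 113 115 116 118 121 122  50 112 150 150 147 150
  150 150]
 [151 150 152 146 142 112 113 114 115 116 116 118  65  96 152 147 147 150
  150 152]
 [151 154 151 133 114 110 110 110 110 112 109 111  67 
[... 3879 characters left out ...]
60  57  70  91  93  92  93 105 120 121]
 [ 54  54  60  80  82  68  91  97  96  98 113 121 118]
 [ 41  43  57  84  90  75  88  97  97  97 113 121 122]
 [ 56  56  58  78  89  80  83  96  97  97 110 115 117]
 [ 68  66  65  67  70  72  77  89  93  94 102 109 111]
 [ 72  72  70  68  68  67  66  68  73  77  85 100 105]
 [ 77  77  75  74  72  71  71  69  68  68  66  71  76]
 [ 82  80  80  79  77  76  75  73  73  71  70  69  67]
 [ 87  86  85  84  82  81  81  79  77  76  75  75  74]
 [ 91  91  90  88  86  86  85  85  83  82  79  79  78]
 [ 95  95  94  93  91  92  89  89  87  87  85  84  83]
 [ 99  99  97  97  96  95  94  92  92  91  89  88  87]
 [103 102 101 100  99  99  98  97  96  95  93  92  92]]
```

The keeper region matches its original shut appearance pixel for pixel, the wheel is still, and the bystanders are unmoved. Handing in.

```bash
python3 -c "
from station import *
print(finish_job())"
```

```text
the job is handed in; nothing more can be done
None
```

The wheel hangs still at the bottom of the hook with the keeper shut above it, the wrist force stayed below about 9 N in every reading I took, and the job is handed in at 23.4 s.

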